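# Clamp up a knife block with a squeeze-trigger clamp

### The arm

A 6-joint arm with a two-finger parallel gripper is mounted at the origin on a cart in front of the work surface, level with it; the furniture and walls round the work are solid. World frame = base frame: x ahead of the robot, y to its left, z up, the work surface at z = 0. Lengths are in m, angles in rad, forces in N, time in s.
With the tool pointing down it reaches from about 0.375 to 0.75 m from the base axis. Payload 9 kg.
Tool frame: the origin (TCP) lies midway between the tips of the shut fingers; the grasp point (between the pads) lies 19 mm behind it; z points along the fingers, y is the line along which they close (so a half turn about z gives the same grasp; the last joint's range is limited). The gripper opens to 85 mm and grips with 20 to 120 N. Pads are 22 mm wide; open, the fingers measure 114 mm over their backs; the gripper's body (76 mm by 85 mm) begins 54 mm behind the grasp point. The pads swing forward as they close: fully open they stand 13 mm farther back than shut.
Start: joints at [1.067, 0.104, 0.097, 1.564, 0, 1.353], TCP at [0.169, 0.576, 0.231] pointing down, gripper open.
Joint ranges: [-2.99, 2.99], [-0.84, 1.86], [-1.1, 1.16], [-1.84, 2.11], [-1.51, 1.56], [-3.14, 3.14]. Speed limits (rad/s): [2.22, 2.22, 2.57, 3.14, 3.14, 3.14].

### API

Orientations are given as a rotation vector (axis times angle).
In Python, from rig import arm gives the robot as it stands.
- The arm moves only by the tool send_path, called after ">>>" by a JSON object that holds its "method" and its "body", one argument or row to a line. Schema: {"type":"object","properties":{"moves":{"type":"array","items":{"type":"array","items":{"type":"array","items":{"type":"number"},"minItems":6,"maxItems":6},"minItems":1,"maxItems":12},"minItems":1,"maxItems":1},"aperture":{"type":"number"},"only":{"type":"string"},"quiet":{"type":"boolean"},"lines":{"type":"string"}},"required":["moves"],"additionalProperties":false}. moves is a list that holds a single list of rows (three levels of brackets), with 1 to 12 rows, each of 6 numbers: dx, dy, dz in m, then a rotation vector rx, ry, rz in rad; each row is the pose to reach, as a shift and turn from the pose commanded when the call began, along the tool's axes at that moment; what a row does not reach only later rows make up. A row lasts 1/10 s, in which the tool goes at most 0.05 m and 0.15 rad, less where a joint would pass 70% of its speed; a pose out of reach is approached as far as the arm can. aperture is the finger opening in m, set as the call begins (left out keeps the last). The fingers move at their own pace and stop on an object; the grip force is fixed at half the most. Time passes only in rows, so rows that do not move let the fingers close. The tool returns the time, the measured TCP pose, the force, the opening and the grip force at its end. only (a regular expression) keeps the lines of the reply that match it, lines (a string "A,B") keeps lines A to B, and quiet returns only ok. Input that does not fit is refused with a message, and nothing moves.
- arm.read_state(): the state, without advancing time (a new reading comes with each control period).
- arm.grab_frame(name): name is "scene" or "top" or "wrist"; returns the picture (480x640x3 uint8, red, green, blue); there is no depth.
- arm.camera_params(name): a dict with "fov_y" (degrees; the focal length in pixels is half the picture's height over the tangent of half this angle, whatever the lens; pixels are square), "cx", "cy" (the principal point, pixels), "rvec" (rotation vector, rad) and "tvec" (3), from world to camera coordinates, as OpenCV has them. Camera axes: x right, y down, z forward; pixel columns grow to the right and rows downward; lengths in m; the calibration is good to about 2 mm. A picture is of the moment at which its call begins: read the wrist's pose just before it. camera_params takes no time and is no camera call; for the wrist camera it gives the pose at the moment of the call.
- arm.sign_off(): hands the job in; it is judged then, once.
The state is a dict: "time": time; "joints": joint angles; "qvel": joint speeds; "effort": joint torques, N m; "tool_pos": TCP position; "tool_rot": TCP orientation; "force": force on the tool from outside, world axes, zero at the start; "wrist_torque": the same for the moment, N m; "gripper_width": finger opening in m; "gripper_force": force on a finger pad.
Only numpy, scipy, OpenCV 4.12 (cv2) and the standard library are available. Lean on these libraries where they do the work, as an engineer would, in place of code of your own. Each camera call takes 0.05 s, during which the arm holds its last target. There are 200 camera calls.

### The job

Clamp up the two wooden pieces of the knife block: stand the thick piece in the clamp's bed next to the fixed stop, then the thin piece beside it on the jaw side, both with their wide faces squarely towards stop and jaw, and let them go. Then pump the upright trigger towards its grip post (never push the jaw by hand) until the jaw has closed the pieces up against the stop and its sprung pad is pressed in about half way, never to the bottom. Finish while still holding the trigger squeezed, and leave the small brown bottle and the red-capped spice jar where they stand.

Things in the scene. Friction and masses are not known exactly. Their poses are not given: they have to be found in the camera images.
- clamp: Caulking-gun style clamp fixed on a wooden board 100 x 310 mm. Origin: under the board, z up; clamping axis y. Bed (board top) z=18. Fixed aluminium stop at the +y end: 74 wide, inner face y=110, top z=78. Two low guides along y (y=4 to 110, top z=30) leave a 56 mm channel centred on x=0. The jaw pushes to +y. Steel housing at the -y end: x -22..22, y -100..-40, top z=92
- seat_near_stop (a point): point on the bed, on the clamp's centre line, 23 mm from the fixed stop: the middle of the first place, for the thick piece (3 mm off the stop)
- seat_near_jaw (a point): point on the bed, on the clamp's centre line, 57 mm from the fixed stop: the middle of the second place, for the thin piece
- grip_mid (a point): middle of the trigger-side face of the upright black grip post, clamp (0,-81,137) mm. Post: 26 wide in x, y=-97 to -81, top z=160. Fingers close along clamp y, from above, over post and trigger together: at z=137 these measure 52 mm over both when released (55 at the top), about 33 mm fully squeezed
- jaw_head: dark steel plate of the moving jaw, 46 mm wide, 10 mm thick, z = 22 to 76. Origin moves with the jaw: at jaw = 0 it coincides with the clamp's origin; the plate lies at y = -14 to -4 in its own frame. A friction brake of 10 N holds the jaw where it is. Its steel feed rod (12 wide, z = 40 to 50) runs back through the housing to y = -166
- jaw (a joint): how far the moving jaw has been fed forward (to clamp +y), m, 0 to 0.055; the pad's face lies at clamp y = 16 mm + jaw - pad. It starts between 0.004 and 0.018. Each full squeeze of the trigger feeds it by about 5 mm freely, 4 mm against the pad's spring; it stays where it is when the trigger returns and cannot be run back by the trigger
- pad_plate: grey plastic pad plate, 46 mm wide, 6 mm thick, z = 22 to 74, in front of the jaw plate on two pins. Origin is that of jaw_head, moved back with the pad; its face lies at y = +16 mm in its own frame
- pad (a joint): how far the sprung pad is pressed in towards the jaw plate, m: 0 free, 0.014 at the bottom; spring 0.8 N/mm with 1.2 N preload. Half way is 0.007
- trigger (a joint): trigger angle, rad: 0 released (leaning away from the post), 0.34 fully squeezed. A spring returns it (about 3 to 4 N at the finger height); feeding the jaw takes up to about 12 N there
- trigger_blade: upright steel trigger blade, 24 mm wide, 10 mm thick, top at clamp z = 159. Origin on the pivot, at clamp (0, -60, 84) mm; it turns about the clamp's x axis and its top swings towards clamp -y as it is squeezed
- trigger_mid (a point): point in the middle of the trigger blade, 53 mm above the pivot, at the height to squeeze
- core: thick wooden piece, 50 (x) x 40 (y) x 65 (z) mm, standing upright, with three dark slots drawn on its top along x. Origin: centre of its underside. 50 x 65 faces go across the clamp
- cheek: thin plain wooden piece, 50 (x) x 20 (y) x 65 (z) mm, standing upright. Origin: centre of its underside
- drops_bottle: small brown bottle with white cap, 32 mm across, 63 mm tall, loose bystander; origin under its centre
- spice_c: spice jar with red cap, 45 mm across, 106 mm tall, loose bystander; origin under its centre

How it is judged:
On the way, in this order (a step that is already met when the one before it is completed fails the run):
1. the thick piece stands in the bed next to the fixed stop, let go (y of core in the frame of clamp between 0.076 and 0.093 m and x of core in the frame of clamp between -0.005 and 0.005 m and z of core in the frame of clamp between 0.014 and 0.021 m and angle between the y axis of core and the y axis of clamp, either way round below 0.15 rad and angle between core's own z axis and vertical below 0.08 rad and contact force between the fingers and core below 0.3 N), for 0.2 s.
2. the thin piece stands in the bed between the thick piece and the jaw, let go (y of cheek in the frame of clamp between 0.022 and 0.064 m and x of cheek in the frame of clamp between -0.005 and 0.005 m and z of cheek in the frame of clamp between 0.014 and 0.021 m and angle between the y axis of cheek and the y axis of clamp, either way round below 0.15 rad and angle between cheek's own z axis and vertical below 0.08 rad and contact force between the fingers and cheek below 0.3 N), for 0.2 s.
3. the jaw has closed on the pieces and its pad is being pressed in by the thin piece (value of joint pad above 0.001 m and contact force between pad_plate and cheek above 1 N), for 0.1 s.
At the end, for the whole second after the job is handed in: Both pieces stand square (0.06 rad) on the bed, closed up to within 4 mm against the stop; the thin piece presses the pad in by 3 to 11 mm; the fingers hold the trigger squeezed (over 0.05 rad, 1.5 N); the two small bottles moved under 20 mm (y of core in the frame of clamp between 0.086 and 0.093 m and z of core in the frame of clamp between 0.014 and 0.021 m and angle between the y axis of each of core, cheek and the y axis of clamp, either way round below 0.06 rad and angle between each of core, cheek's own z axis and vertical below 0.06 rad and y of cheek in the frame of clamp between 0.055 and 0.064 m and z of cheek in the frame of clamp between 0.014 and 0.021 m and value of joint pad between 0.003 and 0.011 m and contact force between pad_plate and cheek above 2 N and contact force between the fingers and trigger_blade above 1.5 N and value of joint trigger above 0.05 rad and distance of each of drops_bottle, spice_c from where it was at the start of the episode below 0.02 m); the arm keeps its last pose, push and grip.
It fails at once if the pad is pressed to the bottom (over 13 mm): the joint is crushed (value of joint pad above 0.013 m).
It fails at once if the jaw or its pad is pushed directly by the robot (contact force between any of the arm, the fingers and jaw_head above 8 N).
It fails at once if a small bottle is tipped or knocked away (distance of any of drops_bottle, spice_c from where it was at the start of the episode above 0.03 m).
It also fails if it takes over 72 s, if anything falls off the work surface, if the arm or the gripper's body presses on something with over 40 N, if the wrist force passes 120 N, or if a joint passes its speed limit or range.

## Working session

There is one attempt and no reset: what is moved stays moved. The work goes in short steps, Python scripts to look and compute and a tool call to move; the robot and the scene stay as the last step left them, time stands still between calls to the robot, and variables do not carry over. Pictures are saved under pics/ and viewed, at most 10 in all, crops included, and the job is handed in when it is done.

```bash
ls; mkdir -p pics
```

Run:
```python
from rig import arm
import cv2
for n in("scene","top"):
    f=arm.grab_frame(n); cv2.imwrite(f"pics/{n}0.png",f[:,:,::-1]); print(n,arm.camera_params(n))
print(arm.read_state())
```

```text
pics
rig.py
scene {'fov_y': 46.23452366021054, 'cx': 312.1889984394234, 'cy': 238.00098380054072, 'rvec': array([ 2.1715817 , -0.94308912,  0.38177735]), 'tvec': array([-0.26642518,  0.34979031,  1.03447016])}
top {'fov_y': 50.63513182500461, 'cx': 319.9764034828176, 'cy': 237.4170795969252, 'rvec': array([ 2.11203806, -2.10669605,  0.18498753]), 'tvec': array([0.09258286, 0.47956908, 1.04566256])}
{'time': 0.1, 'joints': array([1.06730762e+00, 1.04651030e-01, 9.65160518e-02, 1.56393578e+00,
       4.10332195e-05, 1.35311251e+00]), 'qvel': array([ 0.00189016, -0.00059438,  0.00071527,  0.00016584,  0.00138799,
        0.00072442]), 'effort': array([ 6.13569369e-03, -5.58206069e+01,  5.04721427e+01,  1.29098562e-02,
       -3.19302681e-04, -1.95585466e-05]), 'tool_pos': array([0.16896708, 0.5753794 , 0.23057635]), 'tool_rot': array([-4.47345302e-01, -3.10908619e+00,  1.85010838e-03]), 'force': array([ 0.15754868, -0.35086313, -0.54223166]), 'wrist_torque': array([-0.01425529,  0.07533934, -0.06881752]), 'gripper_force': 0.0, 'gripper_width': 0.08530818259223938}
```

View pics/top0.png

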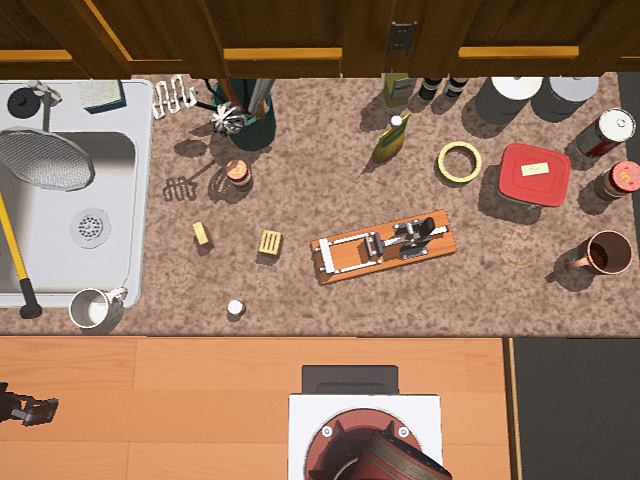

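View pics/scene0.png

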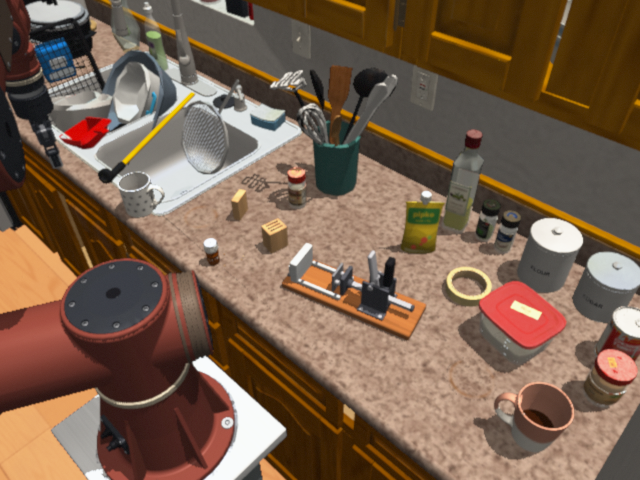

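The top view shows the core at about (270,243), the cheek at (202,235), and the clamp centred near (384,245) with its stop end to the left. The brown bottle is at (235,308) and the red-capped jar at (237,172). Next I'll segment these.

Create h.py:
```python
import numpy as np, cv2
from scipy.spatial.transform import Rotation as R
def cam(p):
    f=240/np.tan(np.radians(p['fov_y'])/2); K=np.array([[f,0,p['cx']],[0,f,p['cy']],[0,0,1]])
    return K,R.from_rotvec(p['rvec']).as_matrix(),np.array(p['tvec'])
def ray(p,uv,z):
    K,M,t=cam(p); uv=np.atleast_2d(uv).astype(float)
    d=np.c_[uv,np.ones(len(uv))]@np.linalg.inv(K).T@M; c=-M.T@t
    return c+d*((z-c[2])/d[:,2])[:,None]
def proj(p,X):
    K,M,t=cam(p); q=(np.atleast_2d(X)@M.T+t)@K.T; return q[:,:2]/q[:,2:]
```

Run:
```python
from h import *
from rig import arm
p=arm.camera_params("top"); im=cv2.imread("pics/top0.png"); hsv=cv2.cvtColor(im,cv2.COLOR_BGR2HSV)
for n,(u,v) in dict(core=(264,235),cheek=(200,232),core_side=(275,252),cheekside=(207,243),board=(430,265),board2=(340,272),counter=(300,200)).items(): print(n,hsv[v,u],im[v,u])
x0,y0,x1,y1=185,195,465,315
c=cv2.resize(im[y0:y1,x0:x1],None,fx=2.85,fy=2.85,interpolation=cv2.INTER_CUBIC)
d=cv2.resize(im[210:265,185:295],None,fx=7,fy=7,interpolation=cv2.INTER_CUBIC)[:, :798]
d=cv2.copyMakeBorder(d,0,0,0,max(0,798-d.shape[1]),0)[:250*1+0]
c=c[:, :798]; print(c.shape,d.shape)
cv2.imwrite("pics/z1.png",np.vstack([c,d[:, :c.shape[1]]]))
```

```text
core [ 24  88 255] [167 236 255]
cheek [ 25  82 244] [166 232 244]
core_side [ 19 107 254] [147 214 254]
cheekside [ 11 100  87] [53 66 87]
board [ 11  88 153] [100 119 153]
board2 [168  11 112] [109 107 112]
counter [ 11  86 158] [105 125 158]
(342, 798, 3) (250, 798, 3)
```

View pics/z1.png

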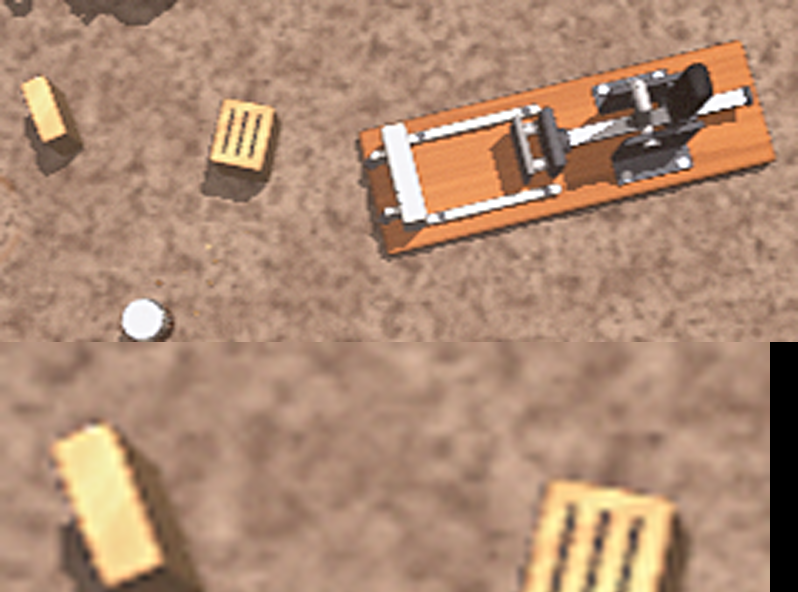

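The zoom gives clear outlines of the board, the pieces and the jaw. Now I'll compute coarse poses.

Run:
```python
from h import *
from rig import arm
p=arm.camera_params("top"); im=cv2.imread("pics/top0.png")
o=np.array([185,195])
# board
b=np.array([[360,130],[742,40],[775,160],[390,255]])/2.85+o
B=ray(p,b,.018); print("board corners",B[:,:2].round(4).tolist()); c=B.mean(0); print("c",c[:2])
stop=B[[0,3]].mean(0);tail=B[[1,2]].mean(0);y=stop-tail; print("len",np.linalg.norm(y),"yaw",np.degrees(np.arctan2(-y[0],y[1])))
st=ray(p,np.array([[385,125],[407,122],[427,217],[403,222]])/2.85+o,.078); print("stop",st[:,:2].round(4).tolist())
# tops
for n,q in dict(core=[[224,98],[276,106],[262,170],[211,162]],cheek=[[22,82],[43,77],[66,132],[48,140]]).items():
    Q=ray(p,np.array(q)/2.85+o,.065); e=Q[3]-Q[0]
    print(n,Q[:,:2].mean(0).round(4),"x-axis deg",np.degrees(np.arctan2(-e[1],-e[0])),np.linalg.norm(Q-np.roll(Q,1,0),axis=1).round(3))
print("bottle",ray(p,[235.5,308],.063)[0,:2],"jar",ray(p,[236,168],.106)[0,:2])
s=arm.read_state(); print(R.from_rotvec(s['tool_rot']).as_matrix().round(3))
```

```text
board corners [[0.478, 0.1136], [0.5499, -0.1848], [0.4548, -0.206], [0.3809, 0.0899]]
c [ 0.46590308 -0.04683175]
len 0.30594562818491944 yaw 13.77784748507355
stop [[0.4703, 0.0929], [0.4726, 0.0768], [0.4023, 0.0621], [0.3987, 0.0795]]
core [0.4661 0.1987] x-axis deg -9.812491285010806 [0.049 0.04  0.049 0.039]
cheek [0.486  0.3483] x-axis deg 26.257082891863902 [0.049 0.016 0.046 0.015]
bottle [0.32693118 0.26817202] jar [0.61659889 0.26990997]
[[-0.959  0.282 -0.001]
 [ 0.282  0.959 -0.001]
 [ 0.    -0.001 -1.   ]]
```

Add to h.py:
```python
def delta(s,pos,head):
    "tool-frame shift and turn to world TCP pos with tool y heading (deg, mod 180), tool down"
    M=R.from_rotvec(s['tool_rot']).as_matrix(); a=np.radians(head)
    y=np.array([np.cos(a),np.sin(a),0]); z=np.array([0,0,-1.]); T=np.c_[np.cross(y,z),y,z]
    print("d",(M.T@(np.array(pos)-s['tool_pos'])).round(4),"r",R.from_matrix(M.T@T).as_rotvec().round(3))
```

```text
(no output)
```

>>> {"method": "send_path", "body": {
  "moves": [
    [[-0.13,-0.0925,0,0,0,0.5],[-0.26,-0.185,0,0,0,1],[-0.391,-0.2775,0,0,0,1.456],[-0.391,-0.2775,0,0,0,1.456],[-0.391,-0.2775,0,0,0,1.456],[-0.391,-0.2775,0,0,0,1.456],[-0.391,-0.2775,0,0,0,1.456],[-0.391,-0.2775,0,0,0,1.456],[-0.391,-0.2775,0,0,0,1.456],[-0.391,-0.2775,0,0,0,1.456],[-0.391,-0.2775,0,0,0,1.456],[-0.391,-0.2775,0,0,0,1.456]]
  ]
}}

```text
time: 1.3
tool_pos: [0.466, 0.1987, 0.2309]
tool_rot: [-2.403, -2.022, 0.001]
force: [-0.0, 1.3, -0.6]
gripper_width: 0.0851
gripper_force: 0.0
```

Run:
```python
from h import *
from rig import arm
s=arm.read_state(); p=arm.camera_params("wrist"); im=arm.grab_frame("wrist"); cv2.imwrite("pics/w1.png",im[:,:,::-1])
print(s['joints'],p,proj(p,[[.4661,.1987,.065],[.486,.3483,.065],[.4659,-.0468,.018]])); np.save("w1.npy",p,allow_pickle=True)
delta(s,[.4661,.1987,.23],-9.8)
```

```text
[ 1.44238494e-01 -1.80031895e-01 -1.81021480e-01  1.57073598e+00
  2.99283508e-04  1.88666441e+00] {'fov_y': 60.94313474947633, 'cx': 317.53814119856105, 'cy': 232.0816394711917, 'rvec': array([-2.82620278,  0.24239872,  0.03914616]), 'tvec': array([-0.42622636,  0.22375479,  0.46322662])} [[316.38193821 207.73387798]
 [307.36452459 -11.64281298]
 [355.76312969 417.15564173]]
d [-0.      0.0001  0.0009] r [-0.001  0.    -0.001]
```

View pics/w1.png

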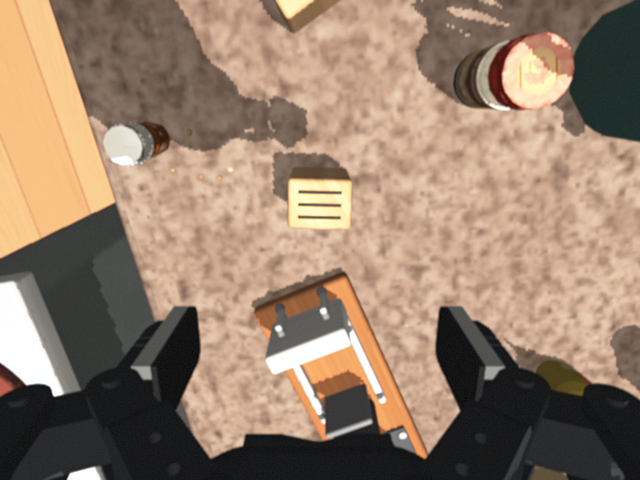

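The wrist view shows the core top centred at about (320,205) and aligned with the fingers. The stop top spans (268,345) to (350,335). I'll refine the core and clamp from this image.

Run:
```python
from h import *
from rig import arm
p=np.load("w1.npy",allow_pickle=True).item(); im=cv2.imread("pics/w1.png"); hsv=cv2.cvtColor(im,cv2.COLOR_BGR2HSV)
m=((hsv[...,0]>15)&(hsv[...,0]<32)&(hsv[...,1]>60)&(hsv[...,2]>190)).astype(np.uint8); m[:, :250]=0;m[:150]=0;m[250:]=0;m[:,400:]=0
m=cv2.morphologyEx(m,cv2.MORPH_CLOSE,np.ones((7,7)))
c=max(cv2.findContours(m,0,2)[0],key=cv2.contourArea)
q=cv2.boxPoints(cv2.minAreaRect(c)); Q=ray(p,q,.065)
print(q.round(),Q[:,:2].mean(0),np.linalg.norm(Q-np.roll(Q,1,0),axis=1),[np.degrees(np.arctan2(*(Q[i]-Q[i-1])[1::-1])).round(1) for i in range(4)])
# stop: bright white-ish inner top
b=((hsv[...,1]<40)&(hsv[...,2]>190)).astype(np.uint8); b[:300]=0;b[385:]=0;b[:,:255]=0;b[:,365:]=0
c=max(cv2.findContours(b,0,2)[0],key=cv2.contourArea); q=cv2.boxPoints(cv2.minAreaRect(c)); print("stop",q.round())
x=cv2.resize(im[260:470,230:450],None,fx=2.8,fy=2.8,interpolation=cv2.INTER_CUBIC); cv2.imwrite("pics/z2.png",x)
```

```text
[[275. 230.]
 [279. 175.]
 [353. 181.]
 [348. 236.]] [0.46449862 0.2002606 ] [0.05869302 0.04369388 0.05631181 0.04389565] [np.float64(165.1), np.float64(73.8), np.float64(-14.7), np.float64(-103.1)]
stop [[262. 349.]
 [357. 325.]
 [368. 369.]
 [273. 393.]]
```

View pics/z2.png

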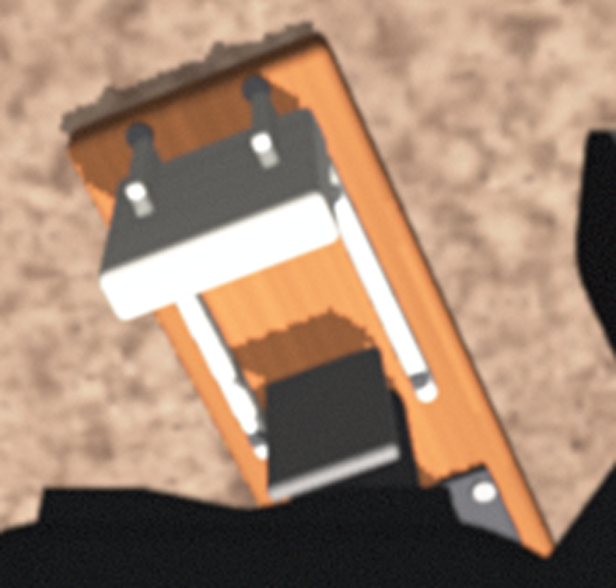

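Run:
```python
from h import *
p=np.load("w1.npy",allow_pickle=True).item()
Q=ray(p,[[289,180],[351,180],[351,229],[290,229]],.065); print("core",Q[:,:2].mean(0),np.linalg.norm(Q-np.roll(Q,1,0),axis=1))
S=ray(p,np.array([[103,280],[325,194],[338,240],[122,319]])/2.8+[230,260],.078); print("stop",S[:,:2].round(4).tolist(),np.linalg.norm(S-np.roll(S,1,0),axis=1), [np.degrees(np.arctan2(*(S[a]-S[b])[1::-1])) for a,b in((1,0),(2,3))])
print("inner mid",S[2:,:2].mean(0))
B=ray(p,np.array([[68,145],[325,35],[550,555]])/2.8+[230,260],.018); print("board",B[:,:2].round(4).tolist(),np.linalg.norm(B[0]-B[1]),np.degrees(np.arctan2(*(B[1]-B[2])[1::-1]))-90)
G=ray(p,np.array([[185,295],[258,455],[338,195],[430,395]])/2.8+[230,260],.030);print("guides",G[:,:2].round(4).tolist())
```

```text
core [0.46944607 0.20037903] [0.03912387 0.04731223 0.03912808 0.04831119]
stop [[0.4028, 0.0787], [0.4731, 0.0964], [0.4746, 0.0804], [0.4056, 0.0641]] [0.01482118 0.07255792 0.01608823 0.07089489] [np.float64(14.136147641496667), np.float64(13.248739066393476)]
inner mid [0.4401283  0.07225512]
board [[0.3863, 0.0945], [0.4807, 0.1203], [0.5351, -0.1152]] 0.09786304402376296 13.006467509367369
guides [[0.4173, 0.0359], [0.4311, -0.0368], [0.4762, 0.0663], [0.4971, -0.0209]]
```

>>> {"method": "send_path", "body": {
  "moves": [
    [[0.001,0.002,0.05,0,0,0],[0.001,0.002,0.09,0,0,0],[0.001,0.002,0.13,0,0,0],[0.001,0.002,0.17,0,0,0],[0.001,0.002,0.195,0,0,0],[0.001,0.002,0.206,0,0,0],[0.001,0.002,0.206,0,0,0]]
  ]
}}

```text
time: 2.05
tool_pos: [0.4667, 0.2005, 0.0243]
tool_rot: [-2.4, -2.025, 0.003]
force: [-0.5, 0.3, 0.2]
gripper_width: 0.0856
gripper_force: 0.0
```

>>> {"method": "send_path", "body": {
  "moves": [
    [[0,0,0,0,0,0],[0,0,0,0,0,0],[0,0,0,0,0,0],[0,0,0,0,0,0],[0,0,0,0,0,0],[0,0,0,0,0,0],[0,0,0,0,0,0],[0,0,0,0,0,0]]
  ],
  "aperture": 0.035
}}

```text
time: 2.85
tool_pos: [0.4696, 0.2002, 0.0272]
tool_rot: [2.402, 2.023, 0.004]
force: [-0.4, 0.6, 6.9]
gripper_width: 0.0495
gripper_force: 62.8
```

>>> {"method": "send_path", "body": {
  "moves": [
    [[0,0,-0.03,0,0,0],[0,0,-0.07,0,0,0],[0,0,-0.11,0,0,0],[0,0,-0.11,0,0,0],[0,0,-0.11,0,0,0]]
  ]
}}

```text
time: 3.35
tool_pos: [0.4693, 0.2, 0.1368]
tool_rot: [2.402, 2.023, 0.004]
force: [0.1, -0.0, -0.6]
gripper_width: 0.0493
gripper_force: 62.4
```

Run:
```python
from h import *
from rig import arm
s=arm.read_state(); p=arm.camera_params("wrist"); im=arm.grab_frame("wrist"); t=arm.grab_frame("top")
cv2.imwrite("pics/w2.png",im[:,:,::-1]); cv2.imwrite("pics/t2.png",t[:,:,::-1]); np.save("w2.npy",p,allow_pickle=True)
a=cv2.resize(t[180:290,220:420],None,fx=4,fy=4,interpolation=cv2.INTER_CUBIC)
cv2.imwrite("pics/z3.png",a[:,:,::-1]); print(s['tool_pos'],s['tool_rot'],s['gripper_width'])
```

```text
[0.46925025 0.19998236 0.13679747] [2.40190258 2.02255924 0.0041162 ] 0.049291271263509635
```

View pics/w2.png

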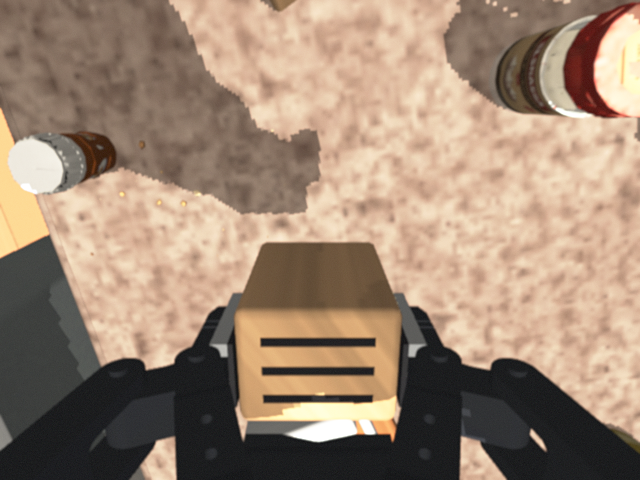

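The core is held squarely, with the middle slot at about (318,371). Next I'll check its offset in the hand and find the placing move.

Run:
```python
from h import *
from rig import arm
p=np.load("w2.npy",allow_pickle=True).item(); s=arm.read_state(); M=R.from_rotvec(s['tool_rot']).as_matrix()
for q in ([318,371],[318,342],[318,399],[318,310],[238,310],[400,308]): print(q,((ray(p,q,.1746)[0]-s['tool_pos'])@M).round(4))
y=np.array([-np.sin(np.radians(13.6)),np.cos(np.radians(13.6))]); st=np.array([.4401,.07225])
for d in (24,58): print(d,st-y*d/1e3)
delta(s,[*(st-y*.024),.1368],13.6)
tp=arm.camera_params("top"); print(proj(tp,[*(st-y*.024),.1746]))
```

```text
[318, 371] [ 0.0007  0.0026 -0.0401]
[318, 342] [ 0.0108  0.0026 -0.0401]
[318, 399] [-0.0095  0.0026 -0.0401]
[318, 310] [ 0.0213  0.0026 -0.0401]
[238, 310] [ 0.0214 -0.0204 -0.0401]
[400, 308] [ 0.022   0.0262 -0.0402]
24 [0.44574341 0.04892294]
58 [0.45373824 0.01587626]
d [-0.1524  0.004  -0.0023] r [-0.001  0.    -0.408]
[[342.20051696 241.83309162]]
```

View pics/z3.png

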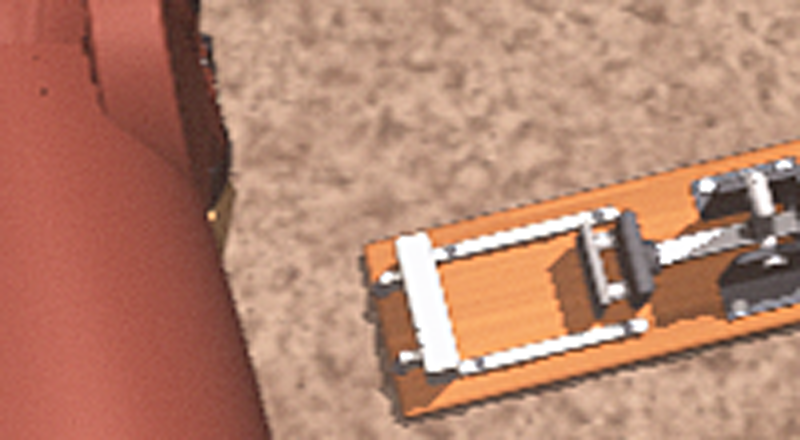

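Run:
```python
from h import *
from rig import arm
p=arm.camera_params("top"); s=arm.read_state(); print(s['tool_pos'],proj(p,[s['tool_pos']+[0,0,.0378]]))
```

```text
[0.467736   0.19977742 0.13446025] [[263.31321491 230.72415902]]
```

The arm hides the held core in the top view. The stop and guides are clear, though, so I'll measure them and average tool readings to see the noise.

Run:
```python
from h import *
from rig import arm
p=arm.camera_params("top"); o=np.array([220,180])
a=np.radians(13.6); X=np.array([np.cos(a),np.sin(a)]); Y=np.array([-np.sin(a),np.cos(a)])
def f(n,q,z):
    Q=ray(p,np.array(q)/4+o,z)[:,:2]; print(n,Q.round(4).tolist(),"clampXY",[(round(v@X,4),round(v@Y,4)) for v in Q]); return Q
S=f("stop",[[398,238],[428,233],[457,366],[426,372]],.078); print(S.mean(0),np.degrees(np.arctan2(*(S[1]-S[2])[1::-1])),np.degrees(np.arctan2(*(S[0]-S[3])[1::-1])))
g=f("g1",[[450,262],[612,222]],.030); h=f("g2",[[470,360],[635,322]],.030)
for q in(g,h): print(np.degrees(np.arctan2(*(q[0]-q[1])[1::-1]))-90)
f("board",[[362,244],[405,418]],.018); print("wrist stop inner mid",np.array([.4401,.07225])@X,np.array([.4401,.07225])@Y)
for i in range(4):
    arm.grab_frame("top"); s=arm.read_state(); print(s['tool_pos'],s['tool_rot'])
```

```text
stop [[0.4689, 0.0941], [0.4716, 0.0784], [0.4016, 0.0633], [0.3984, 0.0793]] clampXY [(np.float64(0.4779), np.float64(-0.0188)), (np.float64(0.4768), np.float64(-0.0347)), (np.float64(0.4052), np.float64(-0.0329)), (np.float64(0.4059), np.float64(-0.0166))]
[0.43515164 0.07881267] 12.177867415759962 11.855417674263633
g1 [[0.4649, 0.0667], [0.4872, -0.0219]] clampXY [(np.float64(0.4676), np.float64(-0.0445)), (np.float64(0.4684), np.float64(-0.1358))]
g2 [[0.4111, 0.0559], [0.432, -0.0335]] clampXY [(np.float64(0.4127), np.float64(-0.0423)), (np.float64(0.412), np.float64(-0.1341))]
14.133988651571485
13.152148621523665
board [[0.4772, 0.1154], [0.3808, 0.0912]] clampXY [(np.float64(0.4909), np.float64(-0.0001)), (np.float64(0.3916), np.float64(-0.0009))]
wrist stop inner mid 0.44474905402628034 -0.0332618616846499
[0.46748733 0.19972645 0.13406369] [-2.40228607e+00 -2.02290045e+00  2.37613263e-03]
[0.46738264 0.19972895 0.13393617] [-2.40211836 -2.02282682  0.00285828]
[0.46743641 0.19972771 0.13403169] [-2.40222095 -2.02277895  0.00267528]
[0.4675392  0.19976726 0.1342056 ] [-2.40225512e+00 -2.02298314e+00  2.35847396e-03]
```

Run:
```python
from h import *
from rig import arm
delta(arm.read_state(),[.4425,.0479,.134],13.5)
```

```text
d [-0.1539  0.0012  0.0003] r [-0.002  0.    -0.407]
```

>>> {"method": "send_path", "body": {
  "moves": [
    [[-0.04,0.001,0,0,0,-0.12],[-0.08,0.001,0,0,0,-0.25],[-0.12,0.001,0,0,0,-0.35],[-0.154,0.001,0,0,0,-0.407],[-0.154,0.001,0,0,0,-0.407],[-0.154,0.001,0,0,0,-0.407],[-0.154,0.001,0,0,0,-0.407],[-0.154,0.001,0,0,0,-0.407]]
  ]
}}

```text
time: 4.45
tool_pos: [0.4429, 0.0488, 0.1351]
tool_rot: [-1.943, -2.468, -0.0]
force: [-0.0, -0.0, -0.7]
gripper_width: 0.0492
gripper_force: 62.5
```

>>> {"method": "send_path", "body": {
  "moves": [
    [[0,0,0.02,0,0,0],[0,0,0.035,0,0,0],[0,0,0.045,0,0,0],[0,0,0.045,0,0,0],[0,0,0.045,0,0,0]]
  ]
}}

```text
time: 4.95
tool_pos: [0.4429, 0.0481, 0.0904]
tool_rot: [-1.944, -2.467, 0.0]
force: [-0.5, -0.6, -0.9]
gripper_width: 0.0493
gripper_force: 62.5
```

Run:
```python
from h import *
from rig import arm
s=arm.read_state(); im=arm.grab_frame("scene"); w=arm.grab_frame("wrist"); t=arm.grab_frame("top")
print(s['tool_pos'],s['force']); delta(s,[.4425,.0479,.088],13.5)
a=cv2.resize(im[215:315,250:383],(532,400),interpolation=cv2.INTER_CUBIC); b=cv2.resize(t[180:280,300:367],(268,400),interpolation=cv2.INTER_CUBIC)
cv2.imwrite("pics/z4.png",np.hstack([a,b])[:,:,::-1]); cv2.imwrite("pics/w4.png",w[:,:,::-1])
```

```text
[0.44291159 0.04811333 0.09040273] [-0.52520429 -0.64557283 -0.94682905]
d [-0.0001 -0.0004  0.0024] r [-0.    -0.     0.001]
```

View pics/z4.png

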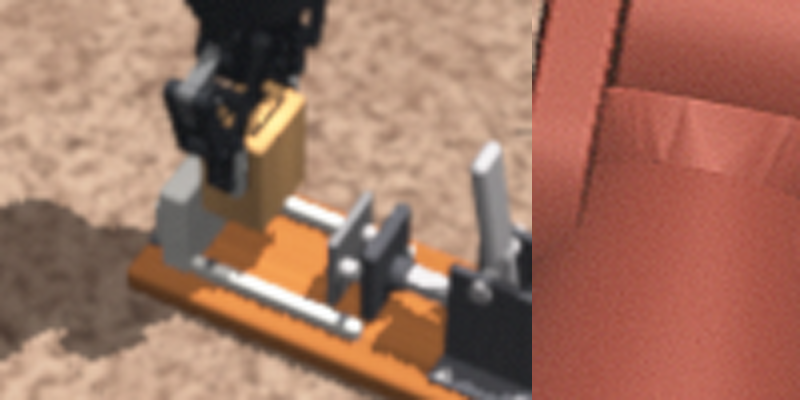

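The scene view shows the core hanging over the channel just in front of the stop, lined up with it. I'll lower it while watching the force.

>>> {"method": "send_path", "body": {
  "moves": [
    [[0,0,0.015,0,0,0],[0,0,0.028,0,0,0],[0,0,0.028,0,0,0],[0,0,0.028,0,0,0]]
  ]
}}

```text
time: 5.5
tool_pos: [0.4423, 0.0481, 0.0615]
tool_rot: [-1.944, -2.466, 0.001]
force: [0.2, 0.1, -0.8]
gripper_width: 0.0496
gripper_force: 62.5
```

>>> {"method": "send_path", "body": {
  "moves": [
    [[0,0,0.004,0,0,0],[0,0,0.008,0,0,0],[0,0,0.011,0,0,0],[0,0,0.011,0,0,0],[0,0,0.011,0,0,0]]
  ]
}}

```text
time: 6.0
tool_pos: [0.443, 0.048, 0.0513]
tool_rot: [-1.944, -2.468, -0.0]
force: [0.4, 0.8, -0.9]
gripper_width: 0.0493
gripper_force: 62.5
```

>>> {"method": "send_path", "body": {
  "moves": [
    [[0,0,0.002,0,0,0],[0,0,0.004,0,0,0],[0,0,0.005,0,0,0],[0,0,0.005,0,0,0]]
  ]
}}

```text
time: 6.4
tool_pos: [0.4429, 0.048, 0.0461]
tool_rot: [-1.944, -2.467, 0.0]
force: [0.1, 0.8, -0.8]
gripper_width: 0.0495
gripper_force: 62.5
```

>>> {"method": "send_path", "body": {
  "moves": [
    [[0,0,0.001,0,0,0],[0,0,0.002,0,0,0],[0,0,0.002,0,0,0]]
  ]
}}

```text
time: 6.7
tool_pos: [0.4431, 0.0479, 0.0452]
tool_rot: [1.944, 2.467, 0.0]
force: [-4.4, 0.4, 8.3]
gripper_width: 0.0492
gripper_force: 63.4
```

>>> {"method": "send_path", "body": {
  "moves": [
    [[0,0,0,0,0,0],[0,0,0,0,0,0],[0,0,0,0,0,0],[0,0,0,0,0,0],[0,0,0,0,0,0],[0,0,0,0,0,0]]
  ],
  "aperture": 0.085
}}

```text
time: 7.3
tool_pos: [0.443, 0.048, 0.0443]
tool_rot: [-1.944, -2.467, -0.0]
force: [-0.2, -0.5, 0.8]
gripper_width: 0.0849
gripper_force: 0.0
```

>>> {"method": "send_path", "body": {
  "moves": [
    [[0,0,-0.03,0,0,0],[0,0,-0.07,0,0,0],[0,0,-0.11,0,0,0],[0,0,-0.15,0,0,0],[0,0,-0.17,0,0,0],[0,0,-0.17,0,0,0],[0,0,-0.17,0,0,0],[0,0,-0.17,0,0,0],[0,0,-0.17,0,0,0]]
  ]
}}

```text
time: 8.2
tool_pos: [0.4423, 0.048, 0.213]
tool_rot: [-1.943, -2.466, 0.001]
force: [0.5, 0.2, -0.2]
gripper_width: 0.0851
gripper_force: 0.0
```

Run:
```python
from h import *
from rig import arm
s=arm.read_state(); p=arm.camera_params("wrist"); w=arm.grab_frame("wrist"); np.save("w5.npy",p,allow_pickle=True)
cv2.imwrite("pics/w5.png",w[:,:,::-1]); print(s['tool_pos']); delta(s,[.487,.349,.22],26.3); print(proj(p,[.486,.3483,.065]))
```

```text
[0.44234333 0.04804836 0.21295126]
d [ 0.2822  0.1138 -0.007 ] r [-0.002 -0.001 -0.223]
[[ 528.63832516 -301.88542771]]
```

View pics/w5.png

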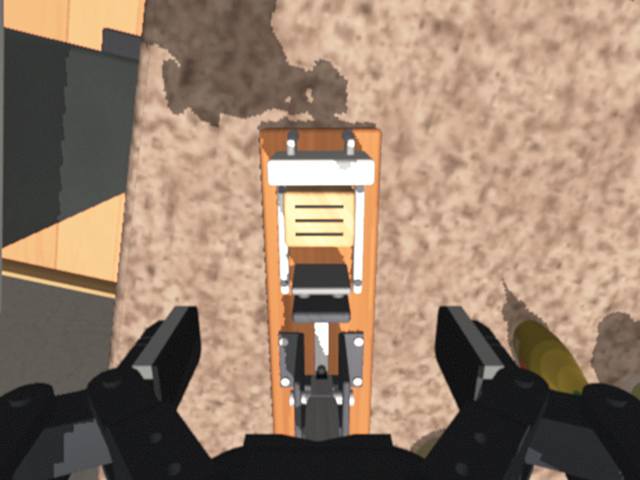

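The core stands square in the channel beside the stop at about (320,218). Now for the cheek.

>>> {"method": "send_path", "body": {
  "moves": [
    [[0.045,0.018,0,0,0,-0.05],[0.09,0.036,0,0,0,-0.1],[0.135,0.054,0,0,0,-0.15],[0.18,0.072,0,0,0,-0.2],[0.225,0.09,0,0,0,-0.223],[0.26,0.105,0,0,0,-0.223],[0.282,0.114,0,0,0,-0.223],[0.282,0.114,0,0,0,-0.223],[0.282,0.114,0,0,0,-0.223],[0.282,0.114,0,0,0,-0.223]]
  ]
}}

```text
time: 9.25
tool_pos: [0.4878, 0.3479, 0.214]
tool_rot: [-1.659, -2.668, 0.001]
force: [0.6, -0.5, -0.7]
gripper_width: 0.0849
gripper_force: 0.0
```

Run:
```python
from h import *
from rig import arm
s=arm.read_state(); p=arm.camera_params("wrist"); w=arm.grab_frame("wrist"); im=w[:,:,::-1].copy()
cv2.imwrite("pics/w6.png",im); np.save("w6.npy",p,allow_pickle=True)
c0=proj(p,[.487,.349,.065])[0]; print(s['tool_pos'],c0)
hsv=cv2.cvtColor(im,cv2.COLOR_BGR2HSV); u,v=c0.astype(int); print(hsv[v,u])
m=((hsv[...,0]>12)&(hsv[...,0]<32)&(hsv[...,1]>60)&(hsv[...,2]>190)).astype(np.uint8); k=np.zeros_like(m);k[v-50:v+50,u-60:u+60]=1; m*=k
m=cv2.morphologyEx(m,cv2.MORPH_OPEN,np.ones((5,5)))
c=max(cv2.findContours(m,0,2)[0],key=cv2.contourArea); r=cv2.minAreaRect(c); q=cv2.boxPoints(r); print(r); Q=ray(p,q,.065)
print(Q[:,:2].mean(0),np.linalg.norm(Q-np.roll(Q,1,0),axis=1),[np.degrees(np.arctan2(*(Q[i]-Q[i-1])[1::-1])).round(1) for i in range(4)])
z=cv2.resize(im[v-60:v+60,u-80:u+80],None,fx=4,fy=4,interpolation=cv2.INTER_CUBIC); print(u-80,v-60); cv2.imwrite("pics/z6.png",z)
```

```text
[0.48776226 0.34794253 0.21403456] [315.65029579 210.54879821]
[ 29  48 253]
((300.0, 208.0), (26.0, 30.0), 90.0)
[0.47584864 0.34554265] [0.01972954 0.02188737 0.01972272 0.02232439] [np.float64(114.9), np.float64(26.3), np.float64(-63.8), np.float64(-153.7)]
235 150
```

View pics/z6.png

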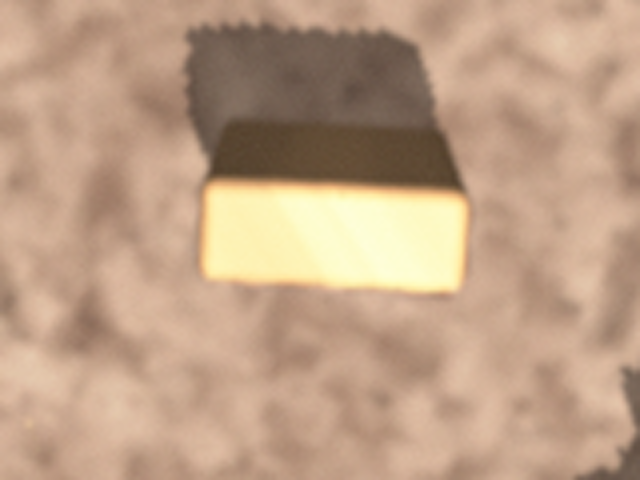

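The cheek's top corners in the crop are about (206,182), (467,190), (463,292) and (203,281).

Run:
```python
from h import *
from rig import arm
p=np.load("w6.npy",allow_pickle=True).item(); s=arm.read_state(); M=R.from_rotvec(s['tool_rot']).as_matrix()
Q=ray(p,np.array([[206,182],[467,190],[463,292],[203,281]])/4+[235,150],.065); c=Q.mean(0)
print(c,[np.degrees(np.arctan2(*(Q[a]-Q[b])[1::-1])) for a,b in((1,0),(2,3))],(c-s['tool_pos'])@M,s['tool_pos'])
# where does core, seated at TCP (.443,.048), appear from w5 (bias check)?
p5=np.load("w5.npy",allow_pickle=True).item(); C=ray(p5,[320,219],.083)[0]; X=np.array([.9724,.2334]);Y=np.array([-.2334,.9724])
print("core bias x,y",(C[:2]-[.443,.048])@X,(C[:2]-[.443,.048])@Y, "channel",ray(p5,[[282,260],[358,260]],.03)[:,:2]@X, "stop inner",[float(v[:2]@Y) for v in ray(p5,[[270,186],[374,184]],.078)],"pad face z.074",float(ray(p5,[321,264],.074)[0,:2]@Y))
```

```text
[0.48856497 0.35093136 0.065     ] [np.float64(24.49781800140329), np.float64(23.77219622499437)] [0.00250081 0.00202644 0.14922334] [0.48788408 0.3478242  0.21422415]
core bias x,y 0.002156017468316724 0.0007980147964221581 channel [0.41192555 0.47699257] stop inner [-0.03373526891787958, -0.032259649153181434] pad face z.074 -0.0931391215566378
```

>>> {"method": "send_path", "body": {
  "moves": [
    [[0.002,0,0.045,0,0,0.035],[0.002,0,0.09,0,0,0.035],[0.002,0,0.13,0,0,0.035],[0.002,0,0.165,0,0,0.035],[0.002,0,0.185,0,0,0.035],[0.002,0,0.19,0,0,0.035],[0.002,0,0.19,0,0,0.035],[0.002,0,0.19,0,0,0.035]]
  ]
}}

```text
time: 10.1
tool_pos: [0.4881, 0.3507, 0.0261]
tool_rot: [1.704, 2.638, 0.003]
force: [-0.0, 0.4, 0.7]
gripper_width: 0.0852
gripper_force: 0.0
```

>>> {"method": "send_path", "body": {
  "moves": [
    [[0,0,0,0,0,0],[0,0,0,0,0,0],[0,0,0,0,0,0],[0,0,0,0,0,0],[0,0,0,0,0,0],[0,0,0,0,0,0],[0,0,0,0,0,0],[0,0,0,0,0,0]]
  ],
  "aperture": 0.035
}}

```text
time: 10.9
tool_pos: [0.4878, 0.3509, 0.0255]
tool_rot: [1.704, 2.638, 0.002]
force: [0.0, 0.1, 5.5]
gripper_width: 0.0494
gripper_force: 62.5
```

>>> {"method": "send_path", "body": {
  "moves": [
    [[0,0,-0.03,0,0,0],[0,0,-0.07,0,0,0],[0,0,-0.11,0,0,0],[0,0,-0.13,0,0,0],[0,0,-0.13,0,0,0],[0,0,-0.13,0,0,0],[0,0,-0.13,0,0,0],[0,0,-0.13,0,0,0]]
  ]
}}

```text
time: 11.7
tool_pos: [0.4862, 0.3502, 0.1526]
tool_rot: [-1.703, -2.638, 0.003]
force: [0.1, -0.2, -0.6]
gripper_width: 0.0493
gripper_force: 62.2
```

Run:
```python
from h import *
from rig import arm
p5=np.load("w5.npy",allow_pickle=True).item();X=np.array([.9724,.2334]);Y=np.array([-.2334,.9724])
print("pad face",[float(ray(p5,[321,r],z)[0,:2]@Y) for r,z in((265,.022),(290,.074))])
w=arm.grab_frame("wrist"); s=arm.read_state(); cv2.imwrite("pics/w7.png",w[:,:,::-1]); np.save("w7.npy",arm.camera_params("wrist"),allow_pickle=True)
print(s['tool_pos'],X@[.443,.048],Y@[.443,.048]); 
t=X*(X@[.443,.048])+Y*(Y@[.443,.048]-.036); print(t); delta(s,[*t,s['tool_pos'][2]],13.5)
```

```text
pad face [-0.11503947618352618, -0.11433672872636585]
[0.48629889 0.3502669  0.15285856] 0.44197640000000005 -0.056720999999999994
[0.45141893 0.01299539]
d [-0.2931 -0.1706  0.0003] r [-0.002  0.     0.188]
```

View pics/w7.png

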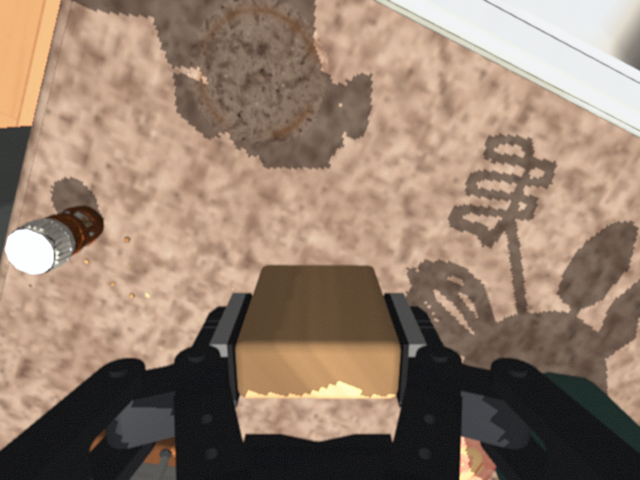

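The cheek is held squarely and centred. I'll carry it to clamp y ≈ 50 mm. The pad face sits at about 29 mm, so there is room.

>>> {"method": "send_path", "body": {
  "moves": [
    [[-0.04,-0.023,0,0,0,0.04],[-0.08,-0.047,0,0,0,0.08],[-0.12,-0.07,0,0,0,0.12],[-0.16,-0.093,0,0,0,0.16],[-0.2,-0.116,0,0,0,0.188],[-0.24,-0.14,0,0,0,0.188],[-0.275,-0.16,0,0,0,0.188],[-0.293,-0.1706,0,0,0,0.188],[-0.293,-0.1706,0,0,0,0.188],[-0.293,-0.1706,0,0,0,0.188],[-0.293,-0.1706,0,0,0,0.188]]
  ]
}}

```text
time: 12.85
tool_pos: [0.4519, 0.0141, 0.154]
tool_rot: [-1.943, -2.468, -0.0]
force: [0.2, -0.7, -0.5]
gripper_width: 0.0493
gripper_force: 62.4
```

Run:
```python
from h import *
from rig import arm
for i in range(3): arm.grab_frame("top")
s=arm.read_state(); delta(s,[.4514,.0130,.0500],13.5); print(s['force'])
```

```text
d [-0.0011 -0.0009  0.1041] r [-0.    -0.     0.002]
[-0.66281329 -0.07158664  0.09101615]
```

>>> {"method": "send_path", "body": {
  "moves": [
    [[-0.001,-0.001,0.03,0,0,0],[-0.001,-0.001,0.06,0,0,0],[-0.001,-0.001,0.08,0,0,0],[-0.001,-0.001,0.09,0,0,0],[-0.001,-0.001,0.09,0,0,0],[-0.001,-0.001,0.09,0,0,0]]
  ]
}}

```text
time: 13.6
tool_pos: [0.4518, 0.0122, 0.0652]
tool_rot: [1.943, 2.467, 0.001]
force: [0.6, -0.3, 0.5]
gripper_width: 0.0494
gripper_force: 62.4
```

>>> {"method": "send_path", "body": {
  "moves": [
    [[0,0,0.004,0,0,0],[0,0,0.008,0,0,0],[0,0,0.012,0,0,0],[0,0,0.012,0,0,0],[0,0,0.012,0,0,0]]
  ]
}}

```text
time: 14.1
tool_pos: [0.4512, 0.0121, 0.0523]
tool_rot: [-1.944, -2.467, -0.0]
force: [0.2, -0.9, -1.7]
gripper_width: 0.0497
gripper_force: 62.4
```

>>> {"method": "send_path", "body": {
  "moves": [
    [[0,0,0.002,0,0,0],[0,0,0.004,0,0,0],[0,0,0.005,0,0,0],[0,0,0.005,0,0,0]]
  ]
}}

```text
time: 14.5
tool_pos: [0.4512, 0.0122, 0.0471]
tool_rot: [-1.944, -2.467, 0.0]
force: [0.2, -0.7, -0.3]
gripper_width: 0.0494
gripper_force: 62.4
```

>>> {"method": "send_path", "body": {
  "moves": [
    [[0,0,0.001,0,0,0],[0,0,0.002,0,0,0],[0,0,0.002,0,0,0]]
  ]
}}

```text
time: 14.8
tool_pos: [0.4513, 0.0122, 0.0452]
tool_rot: [-1.944, -2.467, -0.0]
force: [-0.1, -0.3, -0.6]
gripper_width: 0.0491
gripper_force: 62.4
```

>>> {"method": "send_path", "body": {
  "moves": [
    [[0,0,0.001,0,0,0],[0,0,0.001,0,0,0]]
  ]
}}

```text
time: 15.0
tool_pos: [0.4513, 0.0122, 0.0442]
tool_rot: [-1.944, -2.467, -0.0]
force: [0.2, -0.5, -0.1]
gripper_width: 0.0492
gripper_force: 62.4
```

>>> {"method": "send_path", "body": {
  "moves": [
    [[0,0,0.001,0,0,0],[0,0,0.0015,0,0,0],[0,0,0.0015,0,0,0]]
  ]
}}

```text
time: 15.3
tool_pos: [0.4514, 0.0121, 0.0435]
tool_rot: [1.944, 2.467, 0.0]
force: [-4.0, 0.6, 6.9]
gripper_width: 0.0495
gripper_force: 63.2
```

>>> {"method": "send_path", "body": {
  "moves": [
    [[0,0,0,0,0,0],[0,0,0,0,0,0],[0,0,0,0,0,0],[0,0,0,0,0,0],[0,0,0,0,0,0],[0,0,0,0,0,0]]
  ],
  "aperture": 0.085
}}

```text
time: 15.9
tool_pos: [0.4513, 0.0121, 0.0428]
tool_rot: [-1.944, -2.467, -0.0]
force: [0.2, 0.7, -0.2]
gripper_width: 0.0847
gripper_force: 0.0
```

>>> {"method": "send_path", "body": {
  "moves": [
    [[0,0,-0.03,0,0,0],[0,0,-0.07,0,0,0],[0,0,-0.11,0,0,0],[0,0,-0.15,0,0,0],[0,0,-0.17,0,0,0],[0,0,-0.17,0,0,0],[0,0,-0.17,0,0,0],[0,0,-0.17,0,0,0],[0,0,-0.17,0,0,0]]
  ]
}}

```text
time: 16.8
tool_pos: [0.4507, 0.0123, 0.2115]
tool_rot: [-1.943, -2.466, 0.001]
force: [-0.4, 0.5, 0.0]
gripper_width: 0.0849
gripper_force: 0.0
```

Run:
```python
from h import *
from rig import arm
s=arm.read_state(); p=arm.camera_params("wrist"); w=arm.grab_frame("wrist"); np.save("w8.npy",p,allow_pickle=True)
cv2.imwrite("pics/w8.png",w[:,:,::-1]); print(s['tool_pos'])
# trigger target: clamp y of stop inner=110 -> Y=-.033 ; core seated 24 mm off
X=np.array([.9724,.2334]);Y=np.array([-.2334,.9724]); cx=X@[.443,.048]
for cy in(-80.5,): t=X*cx+Y*(-.033-.110+cy/1e3); print(t); delta(s,[*t,s['tool_pos'][2]],103.5); delta(s,[*t,s['tool_pos'][2]],-76.5)
print(s['joints'])
```

```text
[0.45068513 0.01230114 0.21148019]
[ 0.48194275 -0.11417411]
d [-1.303e-01  8.000e-04 -1.000e-04] r [-1.00e-03 -2.00e-03 -1.57e+00]
d [-1.303e-01  8.000e-04 -1.000e-04] r [-2.000e-03  1.000e-03  1.571e+00]
[-2.64354300e-01 -3.57902302e-01 -3.65275230e-01  1.56549476e+00
  1.04045706e-04  1.07037622e+00]
```

View pics/w8.png

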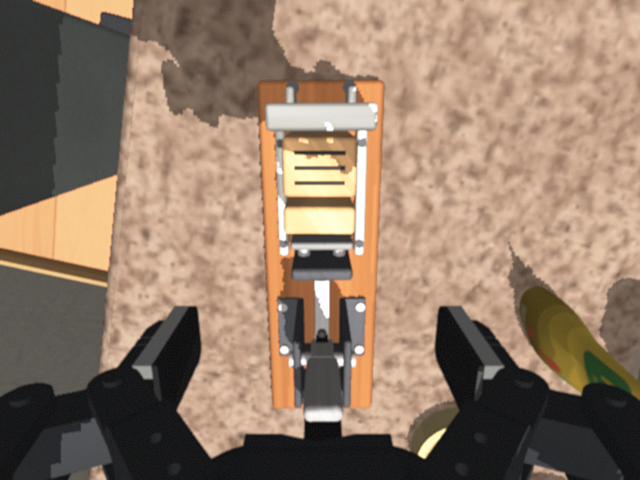

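Both pieces stand square between the guides: core at about (320,167), cheek at (320,220), jaw plate at about (321,262). That makes 12 pictures viewed, more than the 10 allowed, so I'll view no more and work from numbers only. Next I'll go above the trigger.

>>> {"method": "send_path", "body": {
  "moves": [
    [[-0.02,0.001,0,0,0,-0.15],[-0.04,0.001,0,0,0,-0.3],[-0.06,0.001,0,0,0,-0.45],[-0.08,0.001,0,0,0,-0.6],[-0.1,0.001,0,0,0,-0.75],[-0.12,0.001,0,0,0,-0.9],[-0.127,0.001,0,0,0,-1.05],[-0.127,0.001,0,0,0,-1.2],[-0.127,0.001,0,0,0,-1.35],[-0.127,0.001,0,0,0,-1.5],[-0.127,0.001,0,0,0,-1.57],[-0.127,0.001,0,0,0,-1.57]]
  ]
}}

```text
time: 18.05
tool_pos: [0.4817, -0.111, 0.2121]
tool_rot: [0.37, -3.119, -0.001]
force: [-1.1, -0.4, 0.1]
gripper_width: 0.0847
gripper_force: 0.0
```

Run:
```python
from h import *
from rig import arm
s=arm.read_state()
print(s['tool_pos']); delta(s,[.4811,-.1108,.117],103.5)
p=arm.camera_params("scene"); print(proj(p,[[.458,-.03,.07],[.48,-.1,.16]]),-cam(p)[1].T@cam(p)[2])
```

```text
[ 0.48169508 -0.11099511  0.2121195 ]
d [0.0005 0.0003 0.0951] r [ 0.001 -0.001  0.   ]
[[344.37074234 275.01565048]
 [379.19481455 256.07881091]] [-0.17252918 -0.55146546  0.9641492 ]
```

>>> {"method": "send_path", "body": {
  "moves": [
    [[0,0,0.02,0,0,0],[0,0,0.035,0,0,0],[0,0,0.045,0,0,0],[0,0,0.045,0,0,0]]
  ]
}}

```text
time: 18.45
tool_pos: [0.481, -0.1106, 0.1659]
tool_rot: [0.367, -3.118, -0.003]
force: [0.6, 0.1, 0.6]
gripper_width: 0.0852
gripper_force: 0.0
```

>>> {"method": "send_path", "body": {
  "moves": [
    [[0,0,0.01,0,0,0],[0,0,0.02,0,0,0],[0,0,0.03,0,0,0],[0,0,0.04,0,0,0],[0,0,0.05,0,0,0],[0,0,0.05,0,0,0]]
  ]
}}

```text
time: 19.05
tool_pos: [0.4811, -0.1107, 0.116]
tool_rot: [0.368, -3.118, -0.002]
force: [0.2, -0.2, 0.0]
gripper_width: 0.0849
gripper_force: 0.0
```

>>> {"method": "send_path", "body": {
  "moves": [
    [[0,-0.002,0,0,0,0],[0,-0.0035,0,0,0,0],[0,-0.0035,0,0,0,0]]
  ],
  "aperture": 0.06
}}

```text
time: 19.35
tool_pos: [0.483, -0.1141, 0.1186]
tool_rot: [-0.369, 3.119, 0.002]
force: [-1.9, 5.1, 2.9]
gripper_width: 0.0602
gripper_force: 2.7
```

>>> {"method": "send_path", "body": {
  "moves": [
    [[0,0,0,0,0,0],[0,0,0,0,0,0],[0,0,0,0,0,0],[0,0,0,0,0,0]]
  ],
  "aperture": 0.045
}}

```text
time: 19.75
tool_pos: [0.4829, -0.1132, 0.1188]
tool_rot: [-0.37, 3.119, 0.004]
force: [-2.6, 9.4, 6.5]
gripper_width: 0.045
gripper_force: 5.0
```

>>> {"method": "send_path", "body": {
  "moves": [
    [[0,0,0,0,0,0],[0,0,0,0,0,0],[0,0,0,0,0,0]]
  ],
  "aperture": 0.036
}}

```text
time: 20.05
tool_pos: [0.4831, -0.1135, 0.1191]
tool_rot: [-0.37, 3.118, 0.003]
force: [-2.8, 8.4, 8.5]
gripper_width: 0.0359
gripper_force: 5.0
```

>>> {"method": "send_path", "body": {
  "moves": [
    [[0,0,0,0,0,0],[0,0,0,0,0,0],[0,0,0,0,0,0]]
  ],
  "aperture": 0.028
}}

```text
time: 20.35
tool_pos: [0.4832, -0.1139, 0.1194]
tool_rot: [-0.369, 3.118, 0.003]
force: [-3.3, 2.9, 10.9]
gripper_width: 0.033
gripper_force: 60.9
```

>>> {"method": "send_path", "body": {
  "moves": [
    [[0,0,0,0,0,0],[0,0,0,0,0,0],[0,0,0,0,0,0],[0,0,0,0,0,0]]
  ],
  "aperture": 0.068
}}

```text
time: 20.75
tool_pos: [0.4829, -0.1147, 0.1179]
tool_rot: [-0.368, 3.12, -0.0]
force: [0.0, 1.4, -0.9]
gripper_width: 0.068
gripper_force: 1.0
```

>>> {"method": "send_path", "body": {
  "moves": [
    [[0,0,0,0,0,0],[0,0,0,0,0,0]]
  ],
  "aperture": 0.078
}}

```text
time: 20.95
tool_pos: [0.483, -0.1149, 0.118]
tool_rot: [-0.368, 3.12, -0.001]
force: [0.6, 0.7, -0.5]
gripper_width: 0.078
gripper_force: 0.0
```

>>> {"method": "send_path", "body": {
  "moves": [
    [[0,0,0,0,0,0],[0,0,0,0,0,0],[0,0,0,0,0,0],[0,0,0,0,0,0],[0,0,0,0,0,0],[0,0,0,0,0,0]]
  ],
  "aperture": 0.028
}}

```text
time: 21.55
tool_pos: [0.483, -0.1139, 0.1188]
tool_rot: [-0.369, 3.119, 0.002]
force: [-3.3, 1.6, 8.1]
gripper_width: 0.0331
gripper_force: 61.2
```

>>> {"method": "send_path", "body": {
  "moves": [
    [[0,0,0,0,0,0],[0,0,0,0,0,0],[0,0,0,0,0,0],[0,0,0,0,0,0],[0,0,0,0,0,0]]
  ],
  "aperture": 0.078
}}

```text
time: 22.05
tool_pos: [0.483, -0.1149, 0.118]
tool_rot: [-0.368, 3.12, -0.001]
force: [1.1, -0.4, -0.1]
gripper_width: 0.0778
gripper_force: 0.0
```

>>> {"method": "send_path", "body": {
  "moves": [
    [[0,0,0,0,0,0],[0,0,0,0,0,0],[0,0,0,0,0,0],[0,0,0,0,0,0],[0,0,0,0,0,0],[0,0,0,0,0,0]]
  ],
  "aperture": 0.028
}}

```text
time: 22.65
tool_pos: [0.4829, -0.1139, 0.1187]
tool_rot: [-0.369, 3.119, 0.003]
force: [-2.1, 2.7, 8.8]
gripper_width: 0.0334
gripper_force: 61.3
```

>>> {"method": "send_path", "body": {
  "moves": [
    [[0,0,0,0,0,0],[0,0,0,0,0,0],[0,0,0,0,0,0],[0,0,0,0,0,0],[0,0,0,0,0,0]]
  ],
  "aperture": 0.085
}}

```text
time: 23.15
tool_pos: [0.483, -0.1149, 0.118]
tool_rot: [-0.368, 3.12, -0.001]
force: [-0.2, -0.4, 0.2]
gripper_width: 0.0851
gripper_force: 0.0
```

Run:
```python
from h import *
from rig import arm
cv2.imwrite("pics/s9.png",arm.grab_frame("scene")[:,:,::-1]); cv2.imwrite("pics/t9.png",arm.grab_frame("top")[:,:,::-1])
s=arm.read_state();print(s['tool_pos'])
p=np.load("w8.npy",allow_pickle=True).item()
im=cv2.imread("pics/w8.png"); Y=np.array([-.2334,.9724])
pr=im[190:300,312:332].mean(1).round().astype(int)
print([(190+i,*v) for i,v in enumerate(pr.tolist()) if i>35])
```

```text
[ 0.4829602  -0.11478818  0.11797518]
[(226, 209, 252, 254), (227, 208, 252, 254), (228, 206, 252, 254), (229, 205, 251, 254), (230, 203, 251, 254), (231, 195, 250, 255), (232, 177, 244, 255), (233, 138, 202, 247), (234, 86, 119, 153), (235, 54, 59, 66), (236, 54, 52, 51), (237, 56, 56, 56), (238, 57, 57, 58), (239, 55, 55, 56), (240, 55, 56, 56), (241, 65, 66, 67), (242,
[... 505 characters left out ...]
 39), (268, 54, 52, 52), (269, 73, 71, 71), (270, 94, 90, 91), (271, 111, 107, 108), (272, 127, 123, 124), (273, 137, 132, 134), (274, 140, 135, 136), (275, 138, 133, 135), (276, 135, 131, 133), (277, 131, 127, 128), (278, 123, 119, 120), (279, 121, 119, 123), (280, 154, 157, 165), (281, 201, 208, 220), (282, 209, 217, 230), (283, 209, 217, 230), (284, 209, 217, 229), (285, 209, 216, 229), (286, 209, 216, 229), (287, 208, 216, 229), (288, 208, 216, 229), (289, 208, 216, 228), (290, 206, 213, 226), (291, 203, 211, 225), (292, 201, 210, 223), (293, 202, 210, 224), (294, 201, 209, 223), (295, 199, 207, 221), (296, 195, 204, 218), (297, 192, 200, 215), (298, 186, 195, 209), (299, 183, 192, 207)]
```

>>> {"method": "send_path", "body": {
  "moves": [
    [[0,0,0,0,0,0],[0,0,0,0,0,0],[0,0,0,0,0,0],[0,0,0,0,0,0],[0,0,0,0,0,0],[0,0,0,0,0,0]]
  ],
  "aperture": 0.028
}}

```text
time: 23.85
tool_pos: [0.4829, -0.1139, 0.1187]
tool_rot: [-0.369, 3.119, 0.003]
force: [-2.2, 0.8, 8.4]
gripper_width: 0.0336
gripper_force: 62.0
```

>>> {"method": "send_path", "body": {
  "moves": [
    [[0,0.001,0,0,0,0],[0,0.0035,0,0,0,0],[0,0.0035,0,0,0,0],[0,0.0035,0,0,0,0]]
  ],
  "aperture": 0.085
}}

```text
time: 24.25
tool_pos: [0.4822, -0.1114, 0.1179]
tool_rot: [-0.368, 3.12, -0.001]
force: [0.6, -0.5, -0.0]
gripper_width: 0.0849
gripper_force: 0.0
```

>>> {"method": "send_path", "body": {
  "moves": [
    [[0,0,-0.03,0,0,0],[0,0,-0.06,0,0,0],[0,0,-0.09,0,0,0],[0,0,-0.095,0,0,0],[0,0,-0.095,0,0,0],[0,0,-0.095,0,0,0]]
  ]
}}

```text
time: 24.85
tool_pos: [0.4817, -0.1111, 0.2118]
tool_rot: [0.368, -3.119, -0.001]
force: [-0.3, 0.5, -0.2]
gripper_width: 0.085
gripper_force: 0.0
```

>>> {"method": "send_path", "body": {
  "moves": [
    [[0,0.02,0,0,0,0.15],[0,0.04,0,0,0,0.3],[0,0.06,0,0,0,0.45],[0,0.08,0,0,0,0.6],[0,0.1,0,0,0,0.75],[0,0.12,0,0,0,0.9],[0,0.127,0,0,0,1.05],[0,0.127,0,0,0,1.2],[0,0.127,0,0,0,1.35],[0,0.127,0,0,0,1.5],[0,0.127,0,0,0,1.57],[0,0.127,0,0,0,1.57]]
  ]
}}

```text
time: 26.05
tool_pos: [0.4518, 0.0125, 0.2114]
tool_rot: [-1.944, -2.465, 0.001]
force: [0.4, -0.4, 0.5]
gripper_width: 0.0852
gripper_force: 0.0
```

Run:
```python
from h import *
from rig import arm
arm.grab_frame("top");arm.grab_frame("top")
s=arm.read_state(); p=arm.camera_params("wrist"); im=arm.grab_frame("wrist")[:,:,::-1].copy(); cv2.imwrite("pics/w10.png",im); np.save("w10.npy",p,allow_pickle=True)
print(s['tool_pos'],s['tool_rot'])
for n in(8,10):
    p=np.load(f"w{n}.npy",allow_pickle=True).item(); I=cv2.imread(f"pics/w{n}.png"); print(n,"stop",[float(ray(p,[320,r],.078)[0,:2]@[-.2334,.9724]) for r in (128,132)])
    g=I[85:300,312:332].mean(1)[:,[0,2]].round().astype(int); print(" ".join(f"{85+i}:{a},{b}" for i,(a,b) in enumerate(g.tolist()) if n==10 or i<65))
p=np.load("w8.npy",allow_pickle=True).item();Y=lambda r,z:round(float(ray(p,[321,r],z)[0,:2]@[-.2334,.9724])*1e3,1)
print("w8: cheek",Y(233.5,.083),"padface",Y(242,.074),"padback",Y(249.5,.074),"jawfront",Y(269,.076),"jawback",Y(279.7,.076))
```

```text
[0.45200065 0.012461   0.21184539] [-1.94084998e+00 -2.46876526e+00  7.43974093e-04]
8 stop [-0.031491453224451675, -0.034051559283336114]
85:61,155 86:60,156 87:61,157 88:61,156 89:61,156 90:60,156 91:60,156 92:61,157 93:61,156 94:61,156 95:61,157 96:60,156 97:61,157 98:61,157 99:60,157 100:59,156 101:67,153 102:93,143 103:129,146 104:158,167 105:181,192 106:200,213 107:216,225 108:221,229 109:222,230 110:222,230 111:222,230 112:222,230 113:221,230 114:221,229 115:220,229 116:219,228 117:219,227 118:217,226
[... 2281 characters left out ...]
48:138,136 249:137,134 250:134,132 251:130,127 252:121,119 253:112,113 254:111,123 255:132,158 256:184,215 257:216,247 258:218,250 259:218,249 260:218,249 261:218,249 262:217,249 263:217,249 264:217,249 265:217,249 266:217,249 267:216,248 268:217,249 269:217,248 270:217,248 271:217,248 272:216,248 273:216,248 274:216,248 275:214,244 276:211,238 277:210,233 278:209,231 279:208,229 280:207,227 281:207,227 282:207,227 283:207,227 284:206,226 285:207,226 286:207,226 287:207,226 288:206,226 289:205,225 290:203,223 291:202,222 292:202,222 293:201,222 294:199,220 295:194,216 296:193,214 297:191,213 298:186,208 299:184,206
w8: cheek -102.7 padface -112.1 padback -117.8 jawfront -132.4 jawback -141.0
```

Run:
```python
from h import *
def f(n,L):
    p=np.load(f"w{n}.npy",allow_pickle=True).item()
    print(n,{k:round(float(ray(p,[321,r],z)[0,:2]@[-.2334,.9724])*1e3,1) for k,r,z in L})
f(8,[("stop",129.9,.078),("corefar",136.7,.083),("coreslot",168.3,.083),("padback",249.5,.074),("jawfront",269,.076),("jawback",280.3,.076)])
f(10,[("stop",129.5,.078),("corefar",131.3,.083),("coreslot",162,.083),("coreslot2",177,.083),("joint",191.5,.083),("cheeknear",218,.083),("padback",224.5,.074),("jawfront",242.3,.076),("jawback",255.3,.076)])
```

```text
8 {'stop': -32.7, 'corefar': -36.7, 'coreslot': -57.2, 'padback': -117.8, 'jawfront': -132.4, 'jawback': -141.4}
10 {'stop': -32.7, 'corefar': -33.5, 'coreslot': -53.3, 'coreslot2': -63.3, 'joint': -73.2, 'cheeknear': -91.8, 'padback': -99.1, 'jawfront': -111.9, 'jawback': -121.9}
```

The jaw has moved 20 mm over 4 strokes. The core is within 1 mm of the stop, the pieces are touching, and the pad is pressed in by about 1.5 mm. One full stroke plus a half stroke should bring it to about 7 mm. I'll go back to the trigger.

>>> {"method": "send_path", "body": {
  "moves": [
    [[-0.02,0.001,0,0,0,-0.15],[-0.04,0.001,0,0,0,-0.3],[-0.06,0.001,0,0,0,-0.45],[-0.08,0.001,0,0,0,-0.6],[-0.1,0.001,0,0,0,-0.75],[-0.12,0.001,0,0,0,-0.9],[-0.127,0,0,0,0,-1.05],[-0.127,0,0,0,0,-1.2],[-0.127,0,0,0,0,-1.35],[-0.127,0,0,0,0,-1.5],[-0.127,0,0,0,0,-1.57],[-0.127,0,0,0,0,-1.57]]
  ]
}}

```text
time: 27.4
tool_pos: [0.482, -0.1111, 0.2125]
tool_rot: [0.372, -3.119, -0.0]
force: [0.3, -0.8, 0.0]
gripper_width: 0.0852
gripper_force: 0.0
```

Run:
```python
from h import *
from rig import arm
arm.grab_frame("top");arm.grab_frame("top");arm.grab_frame("top")
s=arm.read_state(); print(s['tool_pos']); delta(s,[.4815,-.1108,.117],103.5)
```

```text
[ 0.48199646 -0.11106931  0.21259849]
d [0.0004 0.0004 0.0956] r [ 0.    -0.    -0.002]
```

>>> {"method": "send_path", "body": {
  "moves": [
    [[0,0,0.02,0,0,0],[0,0,0.04,0,0,0],[0,0,0.055,0,0,0],[0,0,0.07,0,0,0],[0,0,0.085,0,0,0],[0,0,0.095,0,0,0],[0,0,0.095,0,0,0]]
  ]
}}

```text
time: 28.25
tool_pos: [0.4813, -0.1107, 0.1162]
tool_rot: [0.368, -3.118, -0.002]
force: [-0.7, 0.4, -0.5]
gripper_width: 0.0851
gripper_force: 0.0
```

>>> {"method": "send_path", "body": {
  "moves": [
    [[0,-0.002,0,0,0,0],[0,-0.0035,0,0,0,0],[0,-0.0035,0,0,0,0]]
  ],
  "aperture": 0.078
}}

```text
time: 28.55
tool_pos: [0.4834, -0.1149, 0.1186]
tool_rot: [-0.368, 3.119, -0.001]
force: [0.8, -0.2, 0.3]
gripper_width: 0.0782
gripper_force: 0.0
```

>>> {"method": "send_path", "body": {
  "moves": [
    [[0,0,0,0,0,0],[0,0,0,0,0,0],[0,0,0,0,0,0],[0,0,0,0,0,0],[0,0,0,0,0,0],[0,0,0,0,0,0],[0,0,0,0,0,0]]
  ],
  "aperture": 0.028
}}

```text
time: 29.25
tool_pos: [0.4832, -0.1139, 0.119]
tool_rot: [-0.369, 3.118, 0.002]
force: [-2.5, 0.6, 10.2]
gripper_width: 0.0329
gripper_force: 61.8
```

>>> {"method": "send_path", "body": {
  "moves": [
    [[0,0,0,0,0,0],[0,0,0,0,0,0],[0,0,0,0,0,0],[0,0,0,0,0,0],[0,0,0,0,0,0]]
  ],
  "aperture": 0.078
}}

```text
time: 29.75
tool_pos: [0.4831, -0.1148, 0.118]
tool_rot: [-0.368, 3.12, -0.001]
force: [1.1, 0.9, 0.2]
gripper_width: 0.0778
gripper_force: 0.0
```

>>> {"method": "send_path", "body": {
  "moves": [
    [[0,0,0,0,0,0],[0,0,0,0,0,0],[0,0,0,0,0,0],[0,0,0,0,0,0],[0,0,0,0,0,0],[0,0,0,0,0,0],[0,0,0,0,0,0]]
  ],
  "aperture": 0.05
}}

```text
time: 30.45
tool_pos: [0.4829, -0.1135, 0.1182]
tool_rot: [-0.37, 3.119, 0.003]
force: [-2.6, 7.6, 4.4]
gripper_width: 0.05
gripper_force: 3.8
```

Squeezed part way and holding with about 4–8 N on the trigger. I'm handing in.

```bash
python3 -c "
from rig import arm
print(arm.sign_off())"
```

```text
the job is handed in; nothing more can be done
None
```

I handed the job in with both pieces clamped against the stop, the trigger held squeezed and the pad at an estimated 7 mm (last measured at 1–2 mm, before the final one and a half strokes); no pass/fail came back, the bottles were not re-measured, and I viewed 12 pictures against the limit of 10.

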